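# Seal the walnut stylus case, corner by corner

### The arm

A 7-joint arm with a two-finger parallel gripper is mounted at the origin on the work surface. World frame = base frame: x ahead of the robot, y to its left, z up, the work surface at z = 0. Lengths are in m, angles in rad, forces in N, time in s.
With the tool pointing down it reaches from about 0.425 to 0.875 m from the base axis. Payload 8.4 kg.
Tool frame: the origin (TCP) lies on the centre line of the jaws, within the pads' length; the fingertips stand 8 mm ahead of it and the grasp point (between the pads) lies 11 mm behind it; z points along the fingers, y is the direction in which the jaws open and shut (so a half turn about z gives the same grasp; the last joint's range is limited). The gripper opens to 87 mm and grips with 3 to 60 N. Pads are 19 mm wide; open, the fingers measure 117 mm over their backs; the gripper's body (75 mm by 190 mm) begins 51 mm behind the grasp point.
Start: joints at [1.112, 0.333, 0.04, 1.465, -0.013, 1.343, -0.059], TCP at [0.229, -0.608, 0.231] pointing down, gripper open.
Joint ranges: [-2.58, 2.58], [-0.38, 2.09], [-1.3, 1.39], [0.25, 2.4], [-1.5, 4.64], [0.08, 2.09], [-2.65, 2.65]. Speed limits (rad/s): [2.22, 2.22, 2.79, 2.79, 3.14, 3.14, 3.14].

### API

Orientations are given as a unit quaternion [w, x, y, z].
In Python, from cell import get_state, get_image, get_calibration, finish_job gives the robot as it stands.
- The arm moves only by the shell command python3 -m jog 'ROWS' [FORCE]. ROWS is JSON, a list of rows, each an object with "grip": the finger opening in mm, from 0 to 87; "delta_pos": the shift along the tool's x, y, z in mm, a list of three; "spin": the turn about the tool's z in degrees. A call has exactly 10 rows; each row shifts and turns the commanded pose from where the row before left it, along the tool's axes as they then stand; what a row does not reach is not made up. A row lasts 1/10 s, in which the tool goes at most 50 mm and 8.59 degrees, less where a joint would pass 70% of its speed; a pose out of reach is approached as far as the arm can. A call with a gripper value outside its range is refused whole. The fingers move at their own pace and stop on an object; FORCE is the grip in N (left out, the last holds). Time passes only in rows, so rows that do not move let the fingers close, or fill a call up. It gives the time, the measured TCP pose, the force and the opening at its end, in the units of the state.
- get_state(): the state, without advancing time (a new reading comes with each control period).
- get_image(name): name is "side" or "top"; returns the picture (420x560x3 uint8, red, green, blue); there is no depth.
- get_calibration(name): a dict with "camera_matrix" (3x3 intrinsics, pixels), "k1" (the pictures are not rectified: a ray, as slopes to the right and down, at radius r is drawn at 1 + k1 r^2 times it, then the intrinsics apply), "xyz" and "orientation" of the camera in the world. Camera axes: x right, y down, z forward; pixel columns grow to the right and rows downward; lengths in m; the calibration is good to about 2 mm. A picture is of the moment at which its call begins. get_calibration takes no time and is no camera call.
- finish_job(): hands the job in, once; it reports no verdict.
The state is a dict: "t": time; "joint_pos": joint angles; "qd": joint speeds; "joint_torque": joint torques, N m; "ee_pos": TCP position; "tool_rot": TCP orientation; "ft_force": force on the tool from outside, world axes, zero at the start; "wrist_torque": the same for the moment, N m; "gripper_width": finger opening in m.
Only numpy, scipy, OpenCV 4.12 (cv2) and the standard library are available. Lean on these libraries where they do the work, as an engineer would, in place of code of your own. Each camera call takes 0.05 s, during which the arm holds its last target.

### The job

The lid of the walnut stylus case stands crooked in its gasket. Press it down by its brass corners, one after another and round again as needed, until it sits flat on the rim all round; keep off the clear window, and leave the brass vent button in the middle up for now so that the air can get out. Once the lid is fully home, push the vent button down to seal the case, and leave the other things on the cart where they are.

Things in the scene. Friction and masses are not known exactly. Their poses are not given: they have to be found in the camera images.
- case: Walnut stylus case, 120 mm (its x) by 160 mm (its y) and 60 mm high without the lid, fixed to the cart top. Origin: centre of its underside. Its z is up, its y runs along its long side; at yaw 0 its x points away from the robot. Its open rim is 60 mm above its origin.
- lid: Plug lid: walnut frame 120 by 160 mm, 14 mm thick, rails 26 mm wide, brass corner plates, clear window in the middle. Origin: centre of the frame's underside, 60 mm above the case origin when home; axes as the case's. It only sinks, rises and tilts in its gasket: at the start 10 to 14 mm proud on average, tilted up to 0.06 rad about x and y (single corners 2 to 22 mm proud).
- corner_nl (a point): Top of the brass plate (about 30 by 30 mm, flat) at the lid's -x, +y corner (near left at yaw 0): the point to press, 14 mm in from both edges; 75 mm above the case origin when this corner is home, where it stops hard. It sinks under about 7 to 12 N and stays where left; this lowers its neighbours a little and may lift the opposite one by about half the stroke.
- corner_nr (a point): The same at the case's -x, -y corner (near right at yaw 0).
- corner_fl (a point): The same at the case's +x, +y corner (far left at yaw 0).
- corner_fr (a point): The same at the case's +x, -y corner (far right at yaw 0).
- vent_top (a point): Centre of the top face of the vent button: a round brass button 22 mm across in the centre of the lid, on a fixed brass boss 30 mm across whose top is 16 mm above the lid's origin. The button's top is 29.5 mm above the lid's origin when up (open), 23.5 mm when down (shut).
- vent (a joint): How far the vent button is pressed into the lid: 0 up (open, as at the start), 0.006 m fully down (shut). It moves under about 4 N and stays where it is left.
- eyepiece: Chrome microscope eyepiece with a black eyecup, standing on the cart, 38 mm across, 66 mm high. Loose; not to be moved. Origin: centre of its underside.
- counterweight: Round aluminium tonearm counterweight, 42 mm across, 26 mm high. Loose; not to be moved. Origin: centre of its underside.
- heater_housing: Black heater coil housing, 30 by 54 mm, 34 mm high. Loose; not to be moved. Origin: centre of its underside.
- window (a point): Middle of the near half of the clear acrylic window in the lid (lid_c0 in the rules): 68 by 108 mm, centred, its top 4 mm below the top of the frame; three stylus tubes show through it. Not to be pressed on.
Not all that is in view belongs to the job. There is more than one size of the case; the job needs the largest.

How it is judged:
By the outcome, as a careful person would: the job done as asked, in the order asked, and still so for the second after the job is handed in, with the robot touching nothing.
It also fails if it takes over 48 s, if anything falls off the work surface, if the arm or the gripper's body presses on something with over 40 N, if the wrist force passes 120 N, or if a joint passes its speed limit or range.

## Working session

There is one attempt and no reset: what is moved stays moved. The work goes in short steps, Python scripts to look and compute and a shell command to move; the robot and the scene stay as the last step left them, time stands still between calls to the robot, and variables do not carry over. Pictures are saved under pics/ and viewed, and the job is handed in when it is done.

```bash
ls; mkdir -p pics; python3 - <<'E'
from cell import *
import cv2,numpy as np
for n in("side","top"):
    im=get_image(n); cv2.imwrite(f"pics/{n}0.png",im[:,:,::-1])
    c=get_calibration(n); print(n,c)
s=get_state(); print(s)
E
```

```text
pics
side {'camera_matrix': array([[439.5245713 ,   0.        , 283.11401769],
       [  0.        , 439.5245713 , 213.10979615],
       [  0.        ,   0.        ,   1.        ]]), 'k1': -0.03148726953953679, 'xyz': array([0.53183593, 0.7150322 , 0.80483491]), 'orientation': array([ 0.01860965, -0.03993358,  0.92581905, -0.37539056])}
top {'camera_matrix': array([[446.56785096,   0.        , 277.88557241],
       [  0.        , 446.56785096, 208.09420803],
       [  0.        ,   0.        ,   1.        ]]), 'k1': -0.03791183558563901, 'xyz': array([0.48867693, 0.00871756, 1.02520731]), 'orientation': array([-0.03555368,  0.71299293, -0.69958297,  0.03099499])}
{'t': 0.1, 'joint_pos': array([ 1.11180127,  0.3338123 ,  0.03987906,  1.46620931, -0.01339668,
        1.34330259, -0.0585346 ]), 'qd': array([ 2.37524785e-04,  5.31794587e-05, -1.29507095e-04, -3.17999775e-03,
        3.38148965e-04, -1.16123457e-03, -6.24446394e-04]), 'joint_torque': array([ 4.68216429e-03, -6.57817411e+01,  1.34067535e+00, -4.04710221e+01,
       -5.95691311e-02,  4.09859070e-02,  3.27644489e-05]), 'ee_pos': array([ 0.22867436, -0.60799119,  0.22975339]), 'tool_rot': array([-7.10132840e-04,  9.83866710e-01,  1.78901538e-01, -1.80875893e-04]), 'ft_force': array([ 1.48254262, -0.01334209,  0.1535727 ]), 'wrist_torque': array([-0.02525979, -0.04713209, -0.02485995]), 'gripper_width': 0.08682848597033345}
```

View pics/side0.png

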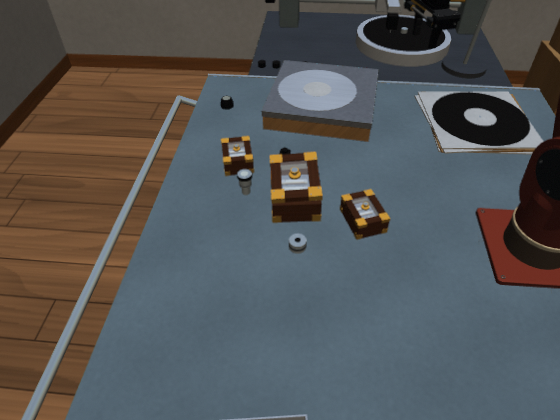

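View pics/top0.png

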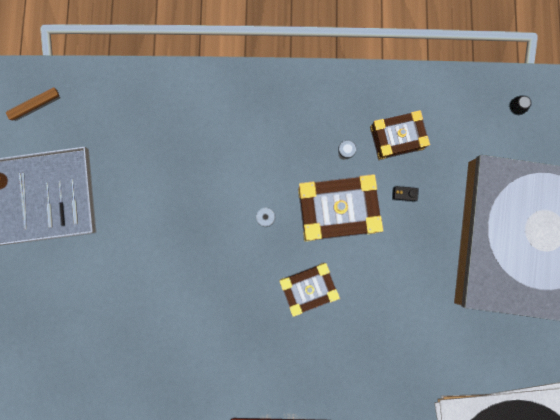

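Three cases could be taken for the right one, at top-view pixels (341,208), (401,134) and (310,290). The one at (341,208) is clearly the largest. Around it are the eyepiece (347,149), the counterweight (265,217) and the heater housing (405,193). In the side view the large case is at (295,185). Next I'll take close crops and measure the corners.

```bash
cat > h.py <<'E'
from cell import *
import cv2,numpy as np
from scipy.spatial.transform import Rotation as R
def q(o): return R.from_quat([o[1],o[2],o[3],o[0]])
C={n:get_calibration(n) for n in("side","top")}
def ray(n,uv):
    c=C[n];K=c["camera_matrix"]
    p=cv2.undistortPoints(np.array([[uv]],float),K,np.array([c["k1"],0,0,0.]))[0,0]
    return c["xyz"],q(c["orientation"]).apply([p[0],p[1],1.])
def plane(n,uv,z):
    o,d=ray(n,uv); return o+d*(z-o[2])/d[2]
def tri(a,b):
    o1,d1=ray("top",a);o2,d2=ray("side",b)
    A=np.c_[d1,-d2];s=np.linalg.lstsq(A,o2-o1,rcond=None)[0]
    p,r=o1+s[0]*d1,o2+s[1]*d2
    return (p+r)/2,np.linalg.norm(p-r)
def proj(n,P):
    c=C[n];r=q(c["orientation"]).inv()
    return cv2.projectPoints(np.array([P],float),r.as_rotvec(),-r.apply(c["xyz"]),c["camera_matrix"],np.array([c["k1"],0,0,0.]))[0][0,0]
def yellow(im,box,smin=110,amin=15):
    x0,y0,x1,y1=box
    h=cv2.cvtColor(im[y0:y1,x0:x1],cv2.COLOR_RGB2HSV)
    m=((h[...,0]>15)&(h[...,0]<35)&(h[...,1]>smin)&(h[...,2]>120)).astype(np.uint8)
    n,l,st,ce=cv2.connectedComponentsWithStats(m,connectivity=4)
    return [(round(ce[i][0]+x0,1),round(ce[i][1]+y0,1),int(st[i][4]),st[i][:4].tolist()) for i in range(1,n) if st[i][4]>=amin]
def crop(im,box,name,k=6):
    x0,y0,x1,y1=box
    cv2.imwrite("pics/"+name,cv2.resize(im[y0:y1,x0:x1,::-1],None,fx=k,fy=k,interpolation=cv2.INTER_CUBIC))
BT=(290,165,395,250);BS=(260,140,330,230)
E
python3 - <<'E'
from h import *
a=cv2.imread("pics/top0.png")[:,:,::-1];b=cv2.imread("pics/side0.png")[:,:,::-1]
crop(a,BT,"ct0.png");crop(b,BS,"cs0.png")
for n,i,B in(("top",a,BT),("side",b,BS)):
    for r in yellow(i,B):print(n,r,plane(n,r[:2],.085).round(4))
E
```

```text
top (np.float64(367.6), np.float64(182.5), 229, [69, 10, 18, 16]) [ 0.6357 -0.1741  0.085 ]
top (np.float64(307.3), np.float64(189.9), 244, [9, 17, 18, 17]) [ 0.6174 -0.046   0.085 ]
top (np.float64(339.6), np.float64(208.2), 58, [44, 37, 13, 11]) [ 0.5796 -0.1148  0.085 ]
top (np.float64(373.6), np.float64(223.9), 240, [75, 50, 18, 18]) [ 0.5477 -0.1868  0.085 ]
top (np.float64(312.3), np.float64(231.2), 261, [14, 58, 18, 17]) [ 0.5299 -0.0577  0.085 ]
side (np.float64(309.9), np.float64(155.8), 105, [44, 12, 13, 9]) [ 0.5451 -0.1947  0.085 ]
side (np.float64(275.9), np.float64(158.3), 104, [10, 14, 13, 9]) [ 0.6326 -0.1771  0.085 ]
side (np.float64(294.5), np.float64(173.9), 63, [29, 29, 12, 9]) [ 0.5801 -0.1193  0.085 ]
side (np.float64(314.4), np.float64(191.0), 139, [48, 46, 14, 11]) [ 0.5282 -0.0608  0.085 ]
side (np.float64(277.2), np.float64(193.7), 141, [11, 49, 14, 11]) [ 0.6162 -0.044   0.085 ]
```

View pics/ct0.png

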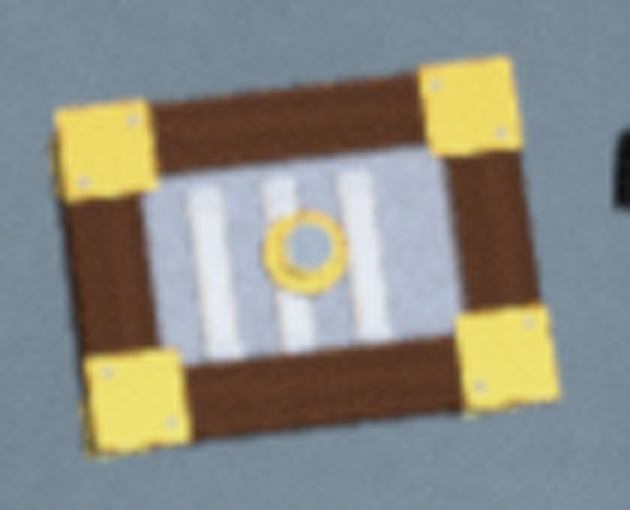

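View pics/cs0.png

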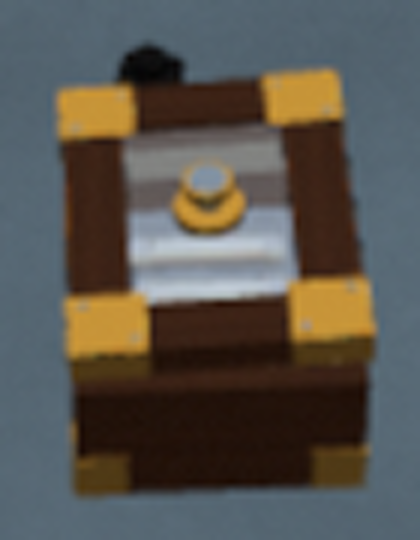

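The crops confirm the choice: the large case at top (341,208), with four brass plates, a clear window, and the button and boss in the middle. Its yaw is about 8°. Next I'll triangulate the corner heights.

```bash
python3 - <<'E'
from h import *
T=dict(fr=(367.6,182.5),fl=(307.3,189.9),nr=(373.6,223.9),nl=(312.3,231.2))
S=dict(nr=(309.9,155.8),fr=(275.9,158.3),nl=(314.4,191),fl=(277.2,193.7))
P={}
for k in T:
    P[k],g=tri(T[k],S[k]);print(k,P[k].round(4),round(g,4))
c=sum(P.values())/4;print("c",c)
ax=P['fl']+P['fr']-P['nl']-P['nr'];ay=P['fl']+P['nl']-P['fr']-P['nr']
yw=(np.arctan2(ax[1],ax[0])+np.arctan2(-ay[0],ay[1]))/2
print("yaw",np.degrees(yw),np.linalg.norm(ax)/2,np.linalg.norm(ay)/2)
# top-only xy at home height scale check; other things
for n,uv,z in(("eyep",(347,149),.066),("cw",(265,217),.026),("heat",(405,193),.034)):print(n,plane("top",uv,z))
s=get_state();r=q(s["tool_rot"]).as_matrix();print(r.round(4))
ex=np.array([np.cos(yw),np.sin(yw)]);ey=np.array([-ex[1],ex[0]])
for k,(a,b) in dict(nl=(-1,1),nr=(-1,-1),fl=(1,1),fr=(1,-1)).items():print(k,(c[:2]+a*.046*ex+b*.066*ey).round(4))
d=np.array([*(c[:2]),.12])-s["ee_pos"];print("tool delta to centre mm",(r.T@d*1000).round(1))
E
```

```text
fr [ 0.6337 -0.1735  0.0881] 0.0029
fl [ 0.617  -0.0461  0.083 ] 0.0012
nr [ 0.5461 -0.1852  0.0927] 0.0023
nl [ 0.529  -0.0574  0.0882] 0.0016
c [ 0.58144216 -0.11555322  0.08800463]
yaw 7.496844834407029 0.08870741097684164 0.12872716663312736
eyep [ 0.71177889 -0.13281179  0.066     ]
cw [0.56235683 0.04459767 0.026     ]
heat [ 0.62150005 -0.26803947  0.034     ]
[[ 9.36e-01  3.52e-01 -6.00e-04]
 [ 3.52e-01 -9.36e-01  1.30e-03]
 [-1.00e-04 -1.50e-03 -1.00e+00]]
nl [ 0.5272 -0.0561]
nr [ 0.5444 -0.187 ]
fl [ 0.6184 -0.0441]
fr [ 0.6357 -0.175 ]
tool delta to centre mm [ 503.6 -336.6  110.2]
```

```bash
python3 -m jog '[{"grip":0,"delta_pos":[40,-25,0],"spin":0},{"grip":0,"delta_pos":[40,-25,0],"spin":0},{"grip":0,"delta_pos":[40,-25,0],"spin":0},{"grip":0,"delta_pos":[40,-25,0],"spin":0},{"grip":0,"delta_pos":[40,-25,0],"spin":0},{"grip":0,"delta_pos":[40,-25,0],"spin":0},{"grip":0,"delta_pos":[40,-25,0],"spin":0},{"grip":0,"delta_pos":[40,-25,0],"spin":0},{"grip":0,"delta_pos":[40,-25,0],"spin":0},{"grip":0,"delta_pos":[20,-12,0],"spin":0}]' 20
cat >> h.py <<'E'
c0=np.array([.5814,-.1155]);yw=np.radians(7.7)
ex=np.array([np.cos(yw),np.sin(yw)]);ey=np.array([-ex[1],ex[0]])
TG={k:c0+a*.046*ex+b*.066*ey for k,(a,b) in dict(nl=(-1,1),nr=(-1,-1),fl=(1,1),fr=(1,-1),v=(0,0)).items()}
def go(k,z):
    s=get_state();r=q(s["tool_rot"]).as_matrix()
    print("t",s["t"],"ee",s["ee_pos"].round(4),"F",s["ft_force"].round(2),"yaw",np.degrees(np.arctan2(r[1,0],r[0,0])).round(2),"tilt",r[2].round(4))
    print(k,"delta",(r.T@(np.array([*TG[k],z])-s["ee_pos"])*1000).round(1))
E
python3 -c "
from h import *;go('nr',.125)"
```

```text
t: 1.1
ee_pos: [0.5033, -0.2481, 0.2304]
tool_rot: [-0.001, 0.983, 0.181, 0.0]
ft_force: [-0.1, -0.1, -0.1]
gripper_width: 0.0151
t 1.1 ee [ 0.5033 -0.2481  0.2304] F [-0.13 -0.15 -0.09] yaw 20.9 tilt [ 0.001  -0.0013 -1.    ]
nr delta [ 60.2 -42.1 105.5]
```

```bash
python3 -m jog '[{"grip":0,"delta_pos":[20,-14,17],"spin":0},{"grip":0,"delta_pos":[20,-14,17],"spin":0},{"grip":0,"delta_pos":[20,-14,17],"spin":0},{"grip":0,"delta_pos":[0,0,17],"spin":3.3},{"grip":0,"delta_pos":[0,0,17],"spin":3.3},{"grip":0,"delta_pos":[0,0,17],"spin":3.3},{"grip":0,"delta_pos":[0,0,0],"spin":3.3},{"grip":0,"delta_pos":[0,0,0],"spin":0},{"grip":0,"delta_pos":[0,0,0],"spin":0},{"grip":0,"delta_pos":[0,0,0],"spin":0}]'
python3 - <<'E'
from h import *
go('nr',.1)
b=get_image("side");crop(b,BS,"cs1.png");a=get_image("top");crop(a,(290,165,410,260),"ct1.png")
E
```

```text
t: 2.1
ee_pos: [0.5427, -0.1924, 0.1289]
tool_rot: [0.0, 0.998, 0.065, 0.0]
ft_force: [-0.1, -0.7, 1.0]
gripper_width: 0.0004
t 2.1 ee [ 0.5427 -0.1924  0.1289] F [-0.09 -0.74  1.03] yaw 7.49 tilt [ 6.e-04  2.e-04 -1.e+00]
nr delta [ 2.6 -5.  28.9]
```

View pics/cs1.png

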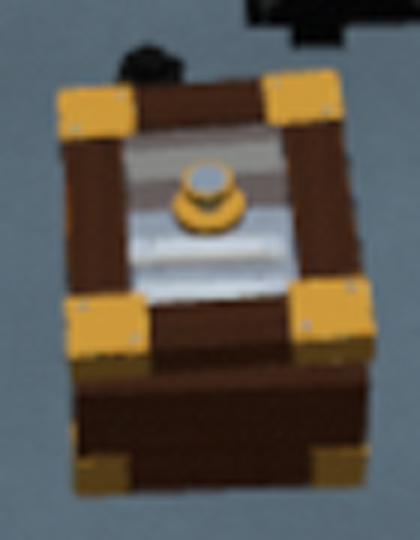

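View pics/ct1.png

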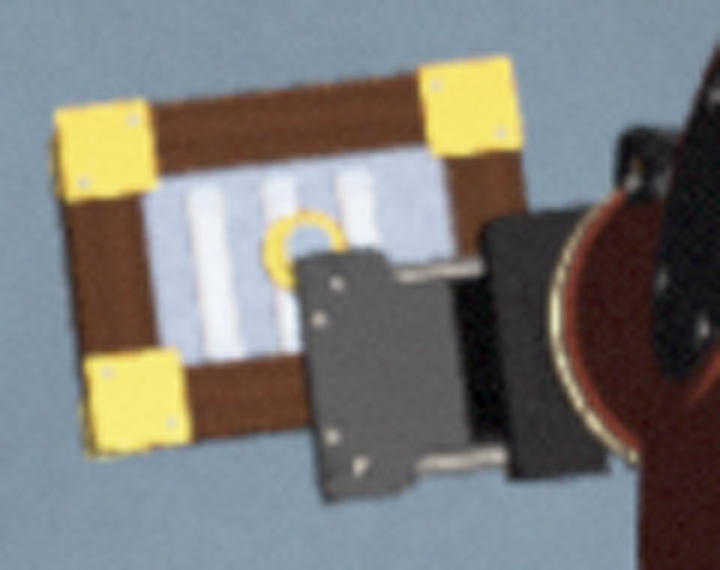

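The tool is lined up with the case and hangs just above nr. In the side view it is at about (315,147). Pressing nr first, since it is the highest.

```bash
python3 -m jog '[{"grip":0,"delta_pos":[2.6,-5,8],"spin":0},{"grip":0,"delta_pos":[0,0,10],"spin":0},{"grip":0,"delta_pos":[0,0,6],"spin":0},{"grip":0,"delta_pos":[0,0,4],"spin":0},{"grip":0,"delta_pos":[0,0,4],"spin":0},{"grip":0,"delta_pos":[0,0,4],"spin":0},{"grip":0,"delta_pos":[0,0,4],"spin":0},{"grip":0,"delta_pos":[0,0,0],"spin":0},{"grip":0,"delta_pos":[0,0,0],"spin":0},{"grip":0,"delta_pos":[0,0,0],"spin":0}]'
python3 - <<'E'
from h import *
go('nr',.083)
b=get_image("side");crop(b,BS,"cs2.png")
E
```

```text
t: 3.2
ee_pos: [0.5443, -0.1871, 0.0883]
tool_rot: [-0.0, 0.998, 0.065, -0.0]
ft_force: [0.1, -0.9, 1.1]
gripper_width: 0.0006
t 3.2 ee [ 0.5443 -0.1871  0.0883] F [ 0.06 -0.89  1.14] yaw 7.41 tilt [-1.e-04 -0.e+00 -1.e+00]
nr delta [ 0.3 -0.   5.3]
```

View pics/cs2.png

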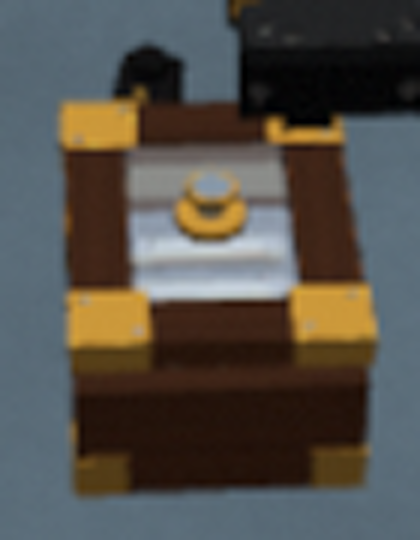

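nr sank under the tip, which sits centred on the plate at side crop (305,120). The window and button are clear. Pressing on to the hard stop.

```bash
python3 -m jog '[{"grip":0,"delta_pos":[0,0,2],"spin":0},{"grip":0,"delta_pos":[0,0,2],"spin":0},{"grip":0,"delta_pos":[0,0,1],"spin":0},{"grip":0,"delta_pos":[0,0,1],"spin":0},{"grip":0,"delta_pos":[0,0,0.5],"spin":0},{"grip":0,"delta_pos":[0,0,0],"spin":0},{"grip":0,"delta_pos":[0,0,0],"spin":0},{"grip":0,"delta_pos":[0,0,0],"spin":0},{"grip":0,"delta_pos":[0,0,0],"spin":0},{"grip":0,"delta_pos":[0,0,0],"spin":0}]'
python3 -c "
from h import *;go('nr',.083)"
```

```text
t: 4.25
ee_pos: [0.5446, -0.1872, 0.0835]
tool_rot: [0.0, 0.998, 0.065, 0.0]
ft_force: [-6.5, 1.3, 15.3]
gripper_width: 0.0003
t 4.25 ee [ 0.5446 -0.1872  0.0835] F [-6.48  1.35 15.28] yaw 7.41 tilt [ 6.e-04  7.e-04 -1.e+00]
nr delta [ 0.  -0.2  0.5]
```

nr reached its stop, with 15 N at TCP z 0.0835 against 0.083 expected. Next is the opposite corner, fl.

```bash
python3 -m jog '[{"grip":0,"delta_pos":[0,0,-20],"spin":0},{"grip":0,"delta_pos":[0,0,-20],"spin":0},{"grip":0,"delta_pos":[23,-33,0],"spin":0},{"grip":0,"delta_pos":[23,-33,0],"spin":0},{"grip":0,"delta_pos":[23,-33,0],"spin":0},{"grip":0,"delta_pos":[23,-33,0],"spin":0},{"grip":0,"delta_pos":[0,0,4],"spin":0},{"grip":0,"delta_pos":[0,0,4],"spin":0},{"grip":0,"delta_pos":[0,0,4],"spin":0},{"grip":0,"delta_pos":[0,0,4],"spin":0}]'
python3 - <<'E'
from h import *
go('fl',.083)
b=get_image("side");crop(b,BS,"cs3.png")
E
```

```text
t: 5.25
ee_pos: [0.6181, -0.0459, 0.1055]
tool_rot: [0.0, 0.998, 0.064, -0.0]
ft_force: [-0.3, 0.2, 0.5]
gripper_width: 0.0002
t 5.25 ee [ 0.6181 -0.0459  0.1055] F [-0.28  0.24  0.54] yaw 7.29 tilt [-6.e-04  5.e-04 -1.e+00]
fl delta [ 0.3 -2.  22.5]
```

View pics/cs3.png

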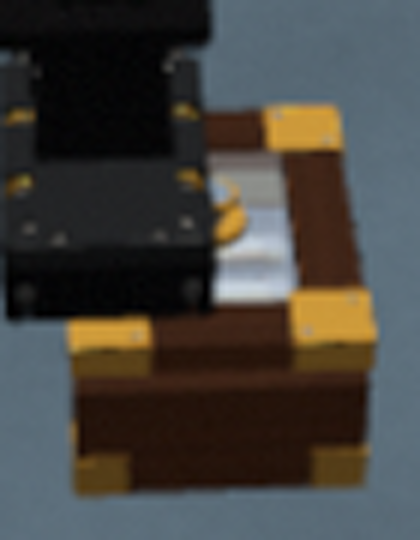

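nr is visibly lower and the tool stands over fl. Pressing fl down.

```bash
python3 -m jog '[{"grip":0,"delta_pos":[0,-1.5,4],"spin":0},{"grip":0,"delta_pos":[0,0,4],"spin":0},{"grip":0,"delta_pos":[0,0,4],"spin":0},{"grip":0,"delta_pos":[0,0,4],"spin":0},{"grip":0,"delta_pos":[0,0,4],"spin":0},{"grip":0,"delta_pos":[0,0,3],"spin":0},{"grip":0,"delta_pos":[0,0,1],"spin":0},{"grip":0,"delta_pos":[0,0,0],"spin":0},{"grip":0,"delta_pos":[0,0,0],"spin":0},{"grip":0,"delta_pos":[0,0,0],"spin":0}]'
python3 -c "
from h import *;go('fl',.083)"
```

```text
t: 6.3
ee_pos: [0.619, -0.0418, 0.0833]
tool_rot: [-0.0, 0.998, 0.065, 0.001]
ft_force: [-2.7, 2.2, 9.4]
gripper_width: 0.0003
t 6.3 ee [ 0.619  -0.0418  0.0833] F [-2.73  2.23  9.38] yaw 7.45 tilt [ 1.5e-03 -6.0e-04 -1.0e+00]
fl delta [-1.1  2.   0.3]
```

```bash
python3 -m jog '[{"grip":0,"delta_pos":[0,0,0.8],"spin":0},{"grip":0,"delta_pos":[0,0,0],"spin":0},{"grip":0,"delta_pos":[0,0,0],"spin":0},{"grip":0,"delta_pos":[0,0,-20],"spin":0},{"grip":0,"delta_pos":[0,0,-20],"spin":0},{"grip":0,"delta_pos":[-23.5,33.5,0],"spin":0},{"grip":0,"delta_pos":[-23.5,33.5,0],"spin":0},{"grip":0,"delta_pos":[-23.5,33.5,0],"spin":0},{"grip":0,"delta_pos":[-23,33.5,0],"spin":0},{"grip":0,"delta_pos":[0,0,0],"spin":0}]'
python3 - <<'E'
from h import *
go('nr',.083)
b=get_image("side");crop(b,BS,"cs4.png")
for r in yellow(b,BS):print(r)
E
```

```text
t: 7.3
ee_pos: [0.5399, -0.1945, 0.121]
tool_rot: [0.001, 0.998, 0.06, -0.001]
ft_force: [-0.4, 0.3, -0.4]
gripper_width: 0.0005
t 7.3 ee [ 0.5399 -0.1945  0.121 ] F [-0.37  0.28 -0.36] yaw 6.93 tilt [-0.0019  0.0027 -1.    ]
nr delta [ 5.7 -6.9 38. ]
(np.float64(309.9), np.float64(160.5), 100, [44, 16, 13, 9])
(np.float64(276.1), np.float64(162.3), 107, [10, 18, 13, 9])
(np.float64(294.0), np.float64(177.9), 62, [29, 34, 11, 8])
(np.float64(314.4), np.float64(194.5), 133, [48, 49, 14, 11])
(np.float64(277.5), np.float64(196.5), 137, [11, 51, 14, 11])
```

View pics/cs4.png

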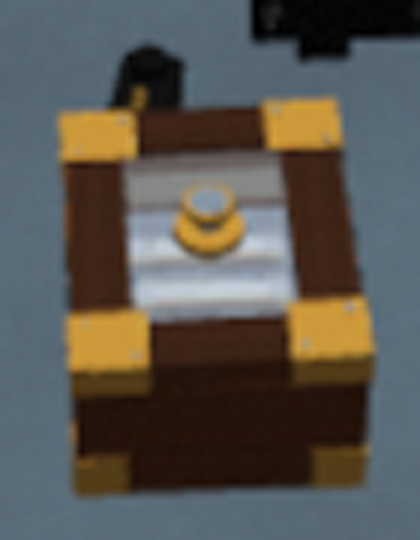

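The lid is lower all round and the button is still up. Back onto nr.

```bash
python3 -m jog '[{"grip":0,"delta_pos":[0.5,-1,6],"spin":0},{"grip":0,"delta_pos":[0,0,6],"spin":0},{"grip":0,"delta_pos":[0,0,6],"spin":0},{"grip":0,"delta_pos":[0,0,4],"spin":0},{"grip":0,"delta_pos":[0,0,4],"spin":0},{"grip":0,"delta_pos":[0,0,4],"spin":0},{"grip":0,"delta_pos":[0,0,4],"spin":0},{"grip":0,"delta_pos":[0,0,4],"spin":0},{"grip":0,"delta_pos":[0,0,2],"spin":0},{"grip":0,"delta_pos":[0,0,0],"spin":0}]'
python3 -c "
from h import *;go('nr',.083)"
```

```text
t: 8.35
ee_pos: [0.543, -0.1869, 0.0826]
tool_rot: [0.0, 0.998, 0.064, -0.0]
ft_force: [-8.1, 2.0, 15.6]
gripper_width: 0.0002
t 8.35 ee [ 0.543  -0.1869  0.0826] F [-8.09  1.99 15.63] yaw 7.39 tilt [-5.e-04  4.e-04 -1.e+00]
nr delta [ 1.6  0.4 -0.4]
```

```bash
python3 -m jog '[{"grip":0,"delta_pos":[0,0,-15],"spin":0},{"grip":0,"delta_pos":[0,0,-10],"spin":0},{"grip":0,"delta_pos":[0.5,-33,0],"spin":0},{"grip":0,"delta_pos":[0.5,-33,0],"spin":0},{"grip":0,"delta_pos":[0,-33,0],"spin":0},{"grip":0,"delta_pos":[0,-33,0],"spin":0},{"grip":0,"delta_pos":[0,0,0],"spin":0},{"grip":0,"delta_pos":[0,0,0],"spin":0},{"grip":0,"delta_pos":[0,0,4],"spin":0},{"grip":0,"delta_pos":[0,0,4],"spin":0}]'
python3 -c "
from h import *;go('nl',.083)"
```

```text
t: 9.35
ee_pos: [0.5275, -0.0569, 0.0981]
tool_rot: [0.0, 0.998, 0.064, 0.0]
ft_force: [0.8, -0.1, -0.4]
gripper_width: 0.0004
t 9.35 ee [ 0.5275 -0.0569  0.0981] F [ 0.78 -0.07 -0.44] yaw 7.3 tilt [ 3.e-04  3.e-04 -1.e+00]
nl delta [-0.4 -0.7 15.1]
```

```bash
python3 -m jog '[{"grip":0,"delta_pos":[0,-0.5,4],"spin":0},{"grip":0,"delta_pos":[0,0,4],"spin":0},{"grip":0,"delta_pos":[0,0,3],"spin":0},{"grip":0,"delta_pos":[0,0,3],"spin":0},{"grip":0,"delta_pos":[0,0,2.5],"spin":0},{"grip":0,"delta_pos":[0,0,0],"spin":0},{"grip":0,"delta_pos":[0,0,0],"spin":0},{"grip":0,"delta_pos":[0,0,0],"spin":0},{"grip":0,"delta_pos":[0,0,0],"spin":0},{"grip":0,"delta_pos":[0,0,0],"spin":0}]'
python3 -c "
from h import *;go('nl',.083)"
```

```text
t: 10.35
ee_pos: [0.5272, -0.0551, 0.0827]
tool_rot: [0.0, 0.998, 0.065, 0.0]
ft_force: [-5.8, 1.1, 11.1]
gripper_width: 0.0002
t 10.35 ee [ 0.5272 -0.0551  0.0827] F [-5.78  1.13 11.06] yaw 7.41 tilt [ 1.e-04  3.e-04 -1.e+00]
nl delta [-0.4  1.1 -0.3]
```

```bash
python3 -m jog '[{"grip":0,"delta_pos":[0,0,0.5],"spin":0},{"grip":0,"delta_pos":[0,0,-20],"spin":0},{"grip":0,"delta_pos":[0,0,-18],"spin":0},{"grip":0,"delta_pos":[23,33,0],"spin":0},{"grip":0,"delta_pos":[23,33,0],"spin":0},{"grip":0,"delta_pos":[23,33,0],"spin":0},{"grip":0,"delta_pos":[23,33,0],"spin":0},{"grip":0,"delta_pos":[0,0,8],"spin":0},{"grip":0,"delta_pos":[0,0,8],"spin":0},{"grip":0,"delta_pos":[0,0,4],"spin":0}]'
python3 -c "
from h import *;go('fr',.083)"
```

```text
t: 11.35
ee_pos: [0.6346, -0.1728, 0.0978]
tool_rot: [-0.001, 0.998, 0.065, -0.001]
ft_force: [-0.2, 0.8, -0.1]
gripper_width: 0.0001
t 11.35 ee [ 0.6346 -0.1728  0.0978] F [-0.25  0.82 -0.12] yaw 7.48 tilt [-0.0017 -0.0014 -1.    ]
fr delta [ 1.   2.1 14.8]
```

```bash
python3 -m jog '[{"grip":0,"delta_pos":[0.5,1,4],"spin":0},{"grip":0,"delta_pos":[0,0,4],"spin":0},{"grip":0,"delta_pos":[0,0,4],"spin":0},{"grip":0,"delta_pos":[0,0,4],"spin":0},{"grip":0,"delta_pos":[0,0,1.5],"spin":0},{"grip":0,"delta_pos":[0,0,0],"spin":0},{"grip":0,"delta_pos":[0,0,0],"spin":0},{"grip":0,"delta_pos":[0,0,0],"spin":0},{"grip":0,"delta_pos":[0,0,0],"spin":0},{"grip":0,"delta_pos":[0,0,0],"spin":0}]'
python3 -c "
from h import *;go('fr',.083)"
```

```text
t: 12.35
ee_pos: [0.6363, -0.1749, 0.083]
tool_rot: [0.0, 0.998, 0.065, 0.0]
ft_force: [-3.4, 1.2, 9.6]
gripper_width: 0.0005
t 12.35 ee [ 0.6363 -0.1749  0.083 ] F [-3.44  1.2   9.59] yaw 7.42 tilt [ 7.e-04  3.e-04 -1.e+00]
fr delta [-0.4 -0.2 -0. ]
```

```bash
python3 -m jog '[{"grip":0,"delta_pos":[0,0,1],"spin":0},{"grip":0,"delta_pos":[0,0,-12],"spin":0},{"grip":0,"delta_pos":[0,0,-12],"spin":0},{"grip":0,"delta_pos":[0,-33,0],"spin":0},{"grip":0,"delta_pos":[0,-33,0],"spin":0},{"grip":0,"delta_pos":[0,-33,0],"spin":0},{"grip":0,"delta_pos":[0,-33,0],"spin":0},{"grip":0,"delta_pos":[0,0,0],"spin":0},{"grip":0,"delta_pos":[0,0,4],"spin":0},{"grip":0,"delta_pos":[0,0,4],"spin":0}]'
python3 -c "
from h import *;go('fl',.083)"
python3 -m jog '[{"grip":0,"delta_pos":[0,0,4],"spin":0},{"grip":0,"delta_pos":[0,0,4],"spin":0},{"grip":0,"delta_pos":[0,0,4],"spin":0},{"grip":0,"delta_pos":[0,0,3],"spin":0},{"grip":0,"delta_pos":[0,0,1],"spin":0},{"grip":0,"delta_pos":[0,0,0],"spin":0},{"grip":0,"delta_pos":[0,0,0],"spin":0},{"grip":0,"delta_pos":[0,0,0],"spin":0},{"grip":0,"delta_pos":[0,0,0],"spin":0},{"grip":0,"delta_pos":[0,0,0],"spin":0}]'
python3 -c "
from h import *;go('fl',.083)"
```

```text
t: 13.35
ee_pos: [0.6194, -0.0457, 0.0968]
tool_rot: [0.0, 0.998, 0.064, 0.0]
ft_force: [0.7, -1.4, 0.3]
gripper_width: 0.0003
t 13.35 ee [ 0.6194 -0.0457  0.0968] F [ 0.71 -1.37  0.33] yaw 7.33 tilt [ 5.e-04  9.e-04 -1.e+00]
fl delta [-1.  -1.9 13.8]
t: 14.35
ee_pos: [0.6191, -0.0447, 0.0826]
tool_rot: [0.0, 0.998, 0.064, 0.0]
ft_force: [-8.6, -1.7, 18.0]
gripper_width: 0.0005
t 14.35 ee [ 0.6191 -0.0447  0.0826] F [-8.57 -1.7  17.97] yaw 7.38 tilt [ 3.e-04  9.e-04 -1.e+00]
fl delta [-0.9 -0.9 -0.4]
```

```bash
python3 -m jog '[{"grip":0,"delta_pos":[0,0,-20],"spin":0},{"grip":0,"delta_pos":[0,0,-20],"spin":0},{"grip":0,"delta_pos":[-23,33,0],"spin":0},{"grip":0,"delta_pos":[-23,33,0],"spin":0},{"grip":0,"delta_pos":[-23,33,0],"spin":0},{"grip":0,"delta_pos":[-23,33,0],"spin":0},{"grip":0,"delta_pos":[0,0,0],"spin":0},{"grip":0,"delta_pos":[0,0,6],"spin":0},{"grip":0,"delta_pos":[0,0,6],"spin":0},{"grip":0,"delta_pos":[0,0,0],"spin":0}]'
python3 - <<'E'
from h import *
go('nr',.083)
b=get_image("side");crop(b,BS,"cs5.png",6)
for r in yellow(b,BS):print(r)
E
python3 -m jog '[{"grip":0,"delta_pos":[0,0,8],"spin":0},{"grip":0,"delta_pos":[0,0,6],"spin":0},{"grip":0,"delta_pos":[0,0,4],"spin":0},{"grip":0,"delta_pos":[0,0,4],"spin":0},{"grip":0,"delta_pos":[0,0,4],"spin":0},{"grip":0,"delta_pos":[0,0,2],"spin":0},{"grip":0,"delta_pos":[0,0,0],"spin":0},{"grip":0,"delta_pos":[0,0,0],"spin":0},{"grip":0,"delta_pos":[0,0,0],"spin":0},{"grip":0,"delta_pos":[0,0,0],"spin":0}]'
```

```text
t: 15.35
ee_pos: [0.5448, -0.1852, 0.1073]
tool_rot: [-0.001, 0.998, 0.066, -0.001]
ft_force: [-0.7, -0.4, 0.9]
gripper_width: 0.0005
t 15.35 ee [ 0.5448 -0.1852  0.1073] F [-0.66 -0.41  0.9 ] yaw 7.54 tilt [-0.0015 -0.0014 -1.    ]
nr delta [-0.3  1.8 24.3]
(np.float64(310.0), np.float64(161.3), 103, [44, 17, 13, 9])
(np.float64(276.2), np.float64(162.3), 105, [10, 18, 13, 9])
(np.float64(294.5), np.float64(178.6), 52, [29, 35, 12, 7])
(np.float64(314.6), np.float64(195.2), 135, [48, 50, 14, 11])
(np.float64(277.6), np.float64(196.5), 135, [11, 52, 14, 10])
t: 16.4
ee_pos: [0.5449, -0.1871, 0.0826]
tool_rot: [0.0, 0.998, 0.065, 0.0]
ft_force: [-7.7, 2.1, 17.7]
gripper_width: 0.0006
```

View pics/cs5.png

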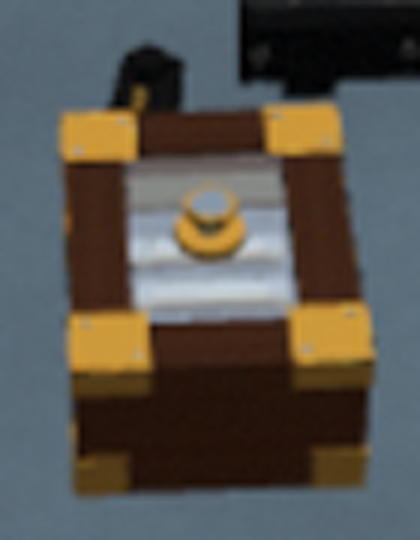

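The lid now looks nearly level. Going round again: nl, then fr, fl and nr.

```bash
python3 -m jog '[{"grip":0,"delta_pos":[0,0,-12],"spin":0},{"grip":0,"delta_pos":[0,0,-12],"spin":0},{"grip":0,"delta_pos":[0,-33,0],"spin":0},{"grip":0,"delta_pos":[0,-33,0],"spin":0},{"grip":0,"delta_pos":[0,-33,0],"spin":0},{"grip":0,"delta_pos":[0,-33,0],"spin":0},{"grip":0,"delta_pos":[0,0,0],"spin":0},{"grip":0,"delta_pos":[0,0,4],"spin":0},{"grip":0,"delta_pos":[0,0,4],"spin":0},{"grip":0,"delta_pos":[0,0,2],"spin":0}]'
python3 -c "
from h import *;go('nl',.083)"
python3 -m jog '[{"grip":0,"delta_pos":[0,0,4],"spin":0},{"grip":0,"delta_pos":[0,0,4],"spin":0},{"grip":0,"delta_pos":[0,0,3],"spin":0},{"grip":0,"delta_pos":[0,0,3],"spin":0},{"grip":0,"delta_pos":[0,0,1],"spin":0},{"grip":0,"delta_pos":[0,0,0],"spin":0},{"grip":0,"delta_pos":[0,0,0],"spin":0},{"grip":0,"delta_pos":[0,0,0],"spin":0},{"grip":0,"delta_pos":[0,0,0],"spin":0},{"grip":0,"delta_pos":[0,0,0],"spin":0}]'
```

```text
t: 17.4
ee_pos: [0.5277, -0.0573, 0.0942]
tool_rot: [0.0, 0.998, 0.064, -0.0]
ft_force: [0.7, -0.3, -0.3]
gripper_width: 0.0003
t 17.4 ee [ 0.5277 -0.0573  0.0942] F [ 0.66 -0.31 -0.32] yaw 7.3 tilt [-7.e-04  1.e-04 -1.e+00]
nl delta [-0.5 -1.2 11.2]
t: 18.4
ee_pos: [0.5278, -0.0563, 0.0822]
tool_rot: [0.0, 0.998, 0.065, 0.0]
ft_force: [-12.8, 0.8, 29.7]
gripper_width: 0.0007
```

```bash
python3 -m jog '[{"grip":0,"delta_pos":[0,0,-20],"spin":0},{"grip":0,"delta_pos":[0,0,-20],"spin":0},{"grip":0,"delta_pos":[23,33,0],"spin":0},{"grip":0,"delta_pos":[23,33,0],"spin":0},{"grip":0,"delta_pos":[23,33,0],"spin":0},{"grip":0,"delta_pos":[23,33,0],"spin":0},{"grip":0,"delta_pos":[0,0,8],"spin":0},{"grip":0,"delta_pos":[0,0,8],"spin":0},{"grip":0,"delta_pos":[0,0,8],"spin":0},{"grip":0,"delta_pos":[0,0,0],"spin":0}]'
python3 -c "
from h import *;go('fr',.083)"
python3 -m jog '[{"grip":0,"delta_pos":[0,0,4],"spin":0},{"grip":0,"delta_pos":[0,0,4],"spin":0},{"grip":0,"delta_pos":[0,0,4],"spin":0},{"grip":0,"delta_pos":[0,0,3],"spin":0},{"grip":0,"delta_pos":[0,0,1],"spin":0},{"grip":0,"delta_pos":[0,0,0],"spin":0},{"grip":0,"delta_pos":[0,0,0],"spin":0},{"grip":0,"delta_pos":[0,0,0],"spin":0},{"grip":0,"delta_pos":[0,0,0],"spin":0},{"grip":0,"delta_pos":[0,0,0],"spin":0}]'
python3 -c "
from h import *;go('fr',.083)"
```

```text
t: 19.4
ee_pos: [0.6348, -0.1736, 0.0942]
tool_rot: [-0.001, 0.998, 0.065, -0.001]
ft_force: [-1.0, 0.5, -0.5]
gripper_width: 0.0002
t 19.4 ee [ 0.6348 -0.1736  0.0942] F [-1.03  0.54 -0.46] yaw 7.5 tilt [-0.0024 -0.0013 -1.    ]
fr delta [ 0.9  1.2 11.2]
t: 20.4
ee_pos: [0.6364, -0.175, 0.0825]
tool_rot: [0.0, 0.998, 0.065, 0.001]
ft_force: [-9.4, 1.8, 19.5]
gripper_width: 0.0005
t 20.4 ee [ 0.6364 -0.175   0.0825] F [-9.44  1.8  19.51] yaw 7.41 tilt [ 1.2e-03  8.0e-04 -1.0e+00]
fr delta [-0.6 -0.3 -0.5]
```

Now fl again.

```bash
python3 -m jog '[{"grip":0,"delta_pos":[0,0,-12],"spin":0},{"grip":0,"delta_pos":[0,0,-10],"spin":0},{"grip":0,"delta_pos":[0,-33,0],"spin":0},{"grip":0,"delta_pos":[0,-33,0],"spin":0},{"grip":0,"delta_pos":[0,-33,0],"spin":0},{"grip":0,"delta_pos":[0,-33,0],"spin":0},{"grip":0,"delta_pos":[0,0,0],"spin":0},{"grip":0,"delta_pos":[0,0,4],"spin":0},{"grip":0,"delta_pos":[0,0,4],"spin":0},{"grip":0,"delta_pos":[0,0,0],"spin":0}]'
python3 - <<'E'
from h import *
go('fl',.083)
E
python3 -m jog '[{"grip":0,"delta_pos":[0,0,4],"spin":0},{"grip":0,"delta_pos":[0,0,4],"spin":0},{"grip":0,"delta_pos":[0,0,3],"spin":0},{"grip":0,"delta_pos":[0,0,3],"spin":0},{"grip":0,"delta_pos":[0,0,0.5],"spin":0},{"grip":0,"delta_pos":[0,0,0],"spin":0},{"grip":0,"delta_pos":[0,0,0],"spin":0},{"grip":0,"delta_pos":[0,0,0],"spin":0},{"grip":0,"delta_pos":[0,0,0],"spin":0},{"grip":0,"delta_pos":[0,0,0],"spin":0}]'
```

```text
t: 21.4
ee_pos: [0.6186, -0.0459, 0.0928]
tool_rot: [0.0, 0.998, 0.064, -0.001]
ft_force: [0.1, -0.4, -0.9]
gripper_width: 0.0003
t 21.4 ee [ 0.6186 -0.0459  0.0928] F [ 0.14 -0.41 -0.87] yaw 7.29 tilt [-1.4e-03  3.0e-04 -1.0e+00]
fl delta [-0.2 -2.   9.8]
t: 22.4
ee_pos: [0.6192, -0.0445, 0.0822]
tool_rot: [0.001, 0.998, 0.064, 0.0]
ft_force: [-12.3, -0.2, 27.1]
gripper_width: 0.0004
```

Then nr again, with a look on the way.

```bash
python3 -m jog '[{"grip":0,"delta_pos":[0,0,-20],"spin":0},{"grip":0,"delta_pos":[0,0,-20],"spin":0},{"grip":0,"delta_pos":[-23,33,0],"spin":0},{"grip":0,"delta_pos":[-23,33,0],"spin":0},{"grip":0,"delta_pos":[-23,33,0],"spin":0},{"grip":0,"delta_pos":[-23,33,0],"spin":0},{"grip":0,"delta_pos":[0,0,0],"spin":0},{"grip":0,"delta_pos":[0,0,5],"spin":0},{"grip":0,"delta_pos":[0,0,5],"spin":0},{"grip":0,"delta_pos":[0,0,0],"spin":0}]'
python3 - <<'E'
from h import *
go('nr',.083)
b=get_image("side");crop(b,BS,"cs6.png",6);cv2.imwrite("pics/s6.png",b[:,:,::-1])
for r in yellow(b,BS):print(r)
E
python3 -m jog '[{"grip":0,"delta_pos":[0,0,8],"spin":0},{"grip":0,"delta_pos":[0,0,6],"spin":0},{"grip":0,"delta_pos":[0,0,4],"spin":0},{"grip":0,"delta_pos":[0,0,4],"spin":0},{"grip":0,"delta_pos":[0,0,4],"spin":0},{"grip":0,"delta_pos":[0,0,3],"spin":0},{"grip":0,"delta_pos":[0,0,1],"spin":0},{"grip":0,"delta_pos":[0,0,0],"spin":0},{"grip":0,"delta_pos":[0,0,0],"spin":0},{"grip":0,"delta_pos":[0,0,0],"spin":0}]'
```

```text
t: 23.4
ee_pos: [0.5449, -0.1853, 0.1081]
tool_rot: [-0.001, 0.998, 0.066, -0.001]
ft_force: [-0.7, 0.8, -0.5]
gripper_width: 0.0003
t 23.4 ee [ 0.5449 -0.1853  0.1081] F [-0.69  0.83 -0.49] yaw 7.54 tilt [-0.0012 -0.0013 -1.    ]
nr delta [-0.4  1.8 25.1]
(np.float64(310.0), np.float64(161.4), 101, [44, 17, 13, 9])
(np.float64(276.2), np.float64(162.3), 105, [10, 18, 13, 9])
(np.float64(294.6), np.float64(178.6), 51, [29, 35, 12, 7])
(np.float64(314.6), np.float64(195.3), 133, [48, 50, 14, 11])
(np.float64(277.6), np.float64(196.5), 135, [11, 52, 14, 10])
t: 24.45
ee_pos: [0.545, -0.1871, 0.0822]
tool_rot: [0.0, 0.998, 0.065, 0.0]
ft_force: [-13.3, 3.9, 29.7]
gripper_width: 0.0003
```

View pics/cs6.png

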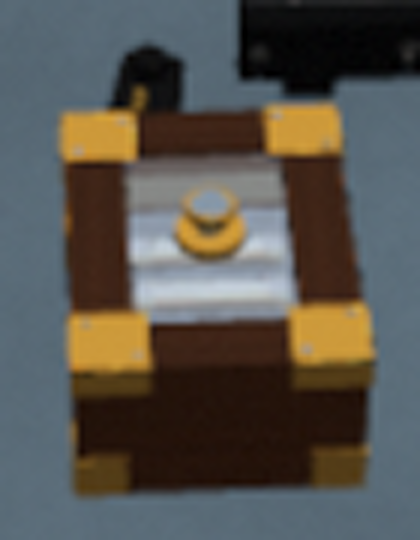

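```bash
python3 - <<'E'
from h import *
S0=dict(nr=(309.9,155.8),fr=(275.9,158.3),nl=(314.4,191),fl=(277.2,193.7))
S1=dict(nr=(310,161.4),fr=(276.2,162.3),nl=(314.6,195.3),fl=(277.6,196.5))
for k in S0:
    zs=[]
    for S in(S0,S1):
        o,d=ray("side",S[k]); s=np.dot(TG[k]-o[:2],d[:2])/np.dot(d[:2],d[:2]);zs.append((o+s*d)[2])
    print(k,np.round(zs,4))
E
```

```text
nr [0.0911 0.0725]
fr [0.0866 0.0732]
nl [0.0892 0.0751]
fl [0.0848 0.0756]
```

```bash
python3 -m jog '[{"grip":0,"delta_pos":[0,0,-12],"spin":0},{"grip":0,"delta_pos":[0,0,-10],"spin":0},{"grip":0,"delta_pos":[0,-33,0],"spin":0},{"grip":0,"delta_pos":[0,-33,0],"spin":0},{"grip":0,"delta_pos":[0,-33,0],"spin":0},{"grip":0,"delta_pos":[0,-33,0],"spin":0},{"grip":0,"delta_pos":[0,0,0],"spin":0},{"grip":0,"delta_pos":[0,0,5],"spin":0},{"grip":0,"delta_pos":[0,0,5],"spin":0},{"grip":0,"delta_pos":[0,0,0],"spin":0}]'
python3 -c "
from h import *;go('nl',.083)"
python3 -m jog '[{"grip":0,"delta_pos":[0,0,4],"spin":0},{"grip":0,"delta_pos":[0,0,4],"spin":0},{"grip":0,"delta_pos":[0,0,3],"spin":0},{"grip":0,"delta_pos":[0,0,0.5],"spin":0},{"grip":0,"delta_pos":[0,0,0],"spin":0},{"grip":0,"delta_pos":[0,0,0],"spin":0},{"grip":0,"delta_pos":[0,0,0],"spin":0},{"grip":0,"delta_pos":[0,0,0],"spin":0},{"grip":0,"delta_pos":[0,0,0],"spin":0},{"grip":0,"delta_pos":[0,0,0],"spin":0}]'
```

```text
t: 25.45
ee_pos: [0.5273, -0.0573, 0.0902]
tool_rot: [-0.0, 0.998, 0.064, -0.001]
ft_force: [0.5, 0.3, 0.2]
gripper_width: 0.0005
t 25.45 ee [ 0.5273 -0.0573  0.0902] F [0.53 0.33 0.23] yaw 7.31 tilt [-1.6e-03 -2.0e-04 -1.0e+00]
nl delta [-0.1 -1.1  7.2]
t: 26.45
ee_pos: [0.5281, -0.0565, 0.0822]
tool_rot: [0.001, 0.998, 0.064, 0.0]
ft_force: [-12.2, -0.5, 28.7]
gripper_width: 0.0005
```

All four corners stop near z 0.082 to 0.0825 at 20 to 30 N. The camera puts them at 0.0725 to 0.0756, against 0.075 expected, which is within calibration. One last check press on fr.

```bash
python3 -m jog '[{"grip":0,"delta_pos":[0,0,-20],"spin":0},{"grip":0,"delta_pos":[0,0,-20],"spin":0},{"grip":0,"delta_pos":[23,33,0],"spin":0},{"grip":0,"delta_pos":[23,33,0],"spin":0},{"grip":0,"delta_pos":[23,33,0],"spin":0},{"grip":0,"delta_pos":[23,33,0],"spin":0},{"grip":0,"delta_pos":[0,0,8],"spin":0},{"grip":0,"delta_pos":[0,0,8],"spin":0},{"grip":0,"delta_pos":[0,0,8],"spin":0},{"grip":0,"delta_pos":[0,0,0],"spin":0}]'
python3 -m jog '[{"grip":0,"delta_pos":[0,0,4],"spin":0},{"grip":0,"delta_pos":[0,0,4],"spin":0},{"grip":0,"delta_pos":[0,0,4],"spin":0},{"grip":0,"delta_pos":[0,0,3],"spin":0},{"grip":0,"delta_pos":[0,0,1.5],"spin":0},{"grip":0,"delta_pos":[0,0,0],"spin":0},{"grip":0,"delta_pos":[0,0,0],"spin":0},{"grip":0,"delta_pos":[0,0,0],"spin":0},{"grip":0,"delta_pos":[0,0,0],"spin":0},{"grip":0,"delta_pos":[0,0,0],"spin":0}]'
python3 -c "
from h import *;go('v',.0915)"
```

```text
t: 27.45
ee_pos: [0.6348, -0.1737, 0.0941]
tool_rot: [-0.001, 0.998, 0.065, -0.001]
ft_force: [-0.8, 1.1, -1.2]
gripper_width: 0.0006
t: 28.45
ee_pos: [0.6365, -0.175, 0.0824]
tool_rot: [0.0, 0.998, 0.065, 0.001]
ft_force: [-10.0, 2.2, 21.8]
gripper_width: 0.0006
t 28.45 ee [ 0.6365 -0.175   0.0824] F [-10.01   2.17  21.76] yaw 7.41 tilt [ 1.3e-03  9.0e-04 -1.0e+00]
v delta [-46.9 -66.1  -9.2]
```

```bash
python3 -m jog '[{"grip":0,"delta_pos":[0,0,-20],"spin":0},{"grip":0,"delta_pos":[0,0,-20],"spin":0},{"grip":0,"delta_pos":[-15.5,-22,0],"spin":0},{"grip":0,"delta_pos":[-15.5,-22,0],"spin":0},{"grip":0,"delta_pos":[-15.5,-22,0],"spin":0},{"grip":0,"delta_pos":[0,0,0],"spin":0},{"grip":0,"delta_pos":[0,0,6],"spin":0},{"grip":0,"delta_pos":[0,0,6],"spin":0},{"grip":0,"delta_pos":[0,0,0],"spin":0},{"grip":0,"delta_pos":[0,0,0],"spin":0}]'
python3 - <<'E'
from h import *
go('v',.0915)
b=get_image("side");crop(b,BS,"cs7.png",6)
for r in yellow(b,BS):print(r)
E
```

```text
t: 29.45
ee_pos: [0.5815, -0.1162, 0.1067]
tool_rot: [-0.0, 0.998, 0.064, -0.0]
ft_force: [0.6, 0.6, -0.0]
gripper_width: 0.0005
t 29.45 ee [ 0.5815 -0.1162  0.1067] F [ 0.61  0.63 -0.05] yaw 7.37 tilt [-8.e-04 -4.e-04 -1.e+00]
v delta [-0.  -0.7 15.2]
(np.float64(275.1), np.float64(162.5), 85, [10, 19, 11, 8])
(np.float64(294.6), np.float64(178.5), 54, [29, 35, 12, 7])
(np.float64(314.6), np.float64(195.0), 133, [48, 50, 14, 11])
(np.float64(277.6), np.float64(196.5), 134, [11, 52, 14, 10])
```

View pics/cs7.png

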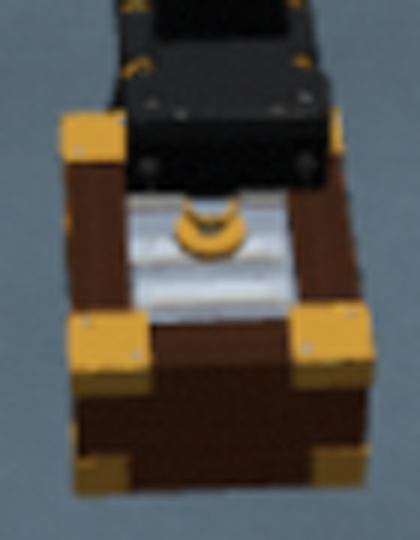

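nl reads 195.0 px against 195.3 before, so I'll check whether that is noise.

```bash
python3 - <<'E'
from h import *
a=cv2.imread("pics/s6.png")[:,:,::-1]
ims=[get_image("side") for _ in range(3)]
def g(i,b):return cv2.cvtColor(np.ascontiguousarray(i[b[1]:b[3],b[0]:b[2]]),cv2.COLOR_RGB2GRAY).astype(np.float32)
R_={"nl":(304,186,328,206),"fl":(268,187,290,207),"fr":(268,156,280,168),"casebase":(268,208,326,226),"heaterless bg nl base":(308,212,326,226)}
for k,b in R_.items():
    w=cv2.createHanningWindow((b[2]-b[0],b[3]-b[1]),cv2.CV_32F)
    print(k,[np.round(cv2.phaseCorrelate(g(a,b),g(i,b),w)[0],2).tolist() for i in ims])
for i in ims:print([r[1] for r in yellow(i,BS)])
E
```

```text
nl [[-0.07, 0.06], [-0.11, 0.04], [-0.07, 0.05]]
fl [[0.03, 0.02], [-0.0, 0.04], [0.02, -0.02]]
fr [[-0.02, -0.1], [-0.0, -0.12], [-0.14, -0.19]]
casebase [[-0.1, -0.03], [-0.07, -0.01], [-0.13, 0.07]]
heaterless bg nl base [[-0.05, 0.45], [0.08, 0.48], [0.11, 0.44]]
[np.float64(162.5), np.float64(178.5), np.float64(195.0), np.float64(196.5)]
[np.float64(162.5), np.float64(178.5), np.float64(195.0), np.float64(196.5)]
[np.float64(162.5), np.float64(178.5), np.float64(195.0), np.float64(196.5)]
```

The plates have not moved (under 0.1 px by correlation), so the lid is home. Pressing the vent.

```bash
python3 -m jog '[{"grip":0,"delta_pos":[0,0,4],"spin":0},{"grip":0,"delta_pos":[0,0,3],"spin":0},{"grip":0,"delta_pos":[0,0,2],"spin":0},{"grip":0,"delta_pos":[0,0,2],"spin":0},{"grip":0,"delta_pos":[0,0,2],"spin":0},{"grip":0,"delta_pos":[0,0,2],"spin":0},{"grip":0,"delta_pos":[0,0,1],"spin":0},{"grip":0,"delta_pos":[0,0,0],"spin":0},{"grip":0,"delta_pos":[0,0,0],"spin":0},{"grip":0,"delta_pos":[0,0,0],"spin":0}]'
python3 -c "
from h import *;go('v',.0915)"
```

```text
t: 30.65
ee_pos: [0.5813, -0.1156, 0.0915]
tool_rot: [0.0, 0.998, 0.065, -0.0]
ft_force: [-4.0, 1.2, 6.1]
gripper_width: 0.0005
t 30.65 ee [ 0.5813 -0.1156  0.0915] F [-4.01  1.23  6.09] yaw 7.41 tilt [-2.e-04 -0.e+00 -1.e+00]
v delta [ 0.1 -0.1  0. ]
```

```bash
python3 -m jog '[{"grip":0,"delta_pos":[0,0,0.5],"spin":0},{"grip":0,"delta_pos":[0,0,0.5],"spin":0},{"grip":0,"delta_pos":[0,0,0.5],"spin":0},{"grip":0,"delta_pos":[0,0,0],"spin":0},{"grip":0,"delta_pos":[0,0,0],"spin":0},{"grip":0,"delta_pos":[0,0,0],"spin":0},{"grip":0,"delta_pos":[0,0,0],"spin":0},{"grip":0,"delta_pos":[0,0,0],"spin":0},{"grip":0,"delta_pos":[0,0,0],"spin":0},{"grip":0,"delta_pos":[0,0,0],"spin":0}]'
python3 -m jog '[{"grip":0,"delta_pos":[0,0,-6],"spin":0},{"grip":0,"delta_pos":[0,0,-15],"spin":0},{"grip":0,"delta_pos":[0,0,-20],"spin":0},{"grip":0,"delta_pos":[0,0,-20],"spin":0},{"grip":0,"delta_pos":[0,0,-20],"spin":0},{"grip":0,"delta_pos":[0,30,0],"spin":0},{"grip":0,"delta_pos":[0,40,0],"spin":0},{"grip":0,"delta_pos":[0,40,0],"spin":0},{"grip":0,"delta_pos":[0,40,0],"spin":0},{"grip":0,"delta_pos":[0,30,0],"spin":0}]'
python3 - <<'E'
from h import *
a=get_image("top");b=get_image("side");crop(b,BS,"cs8.png",6);cv2.imwrite("pics/t8.png",a[:,:,::-1]);cv2.imwrite("pics/s8.png",b[:,:,::-1])
for n,i,B in(("top",a,BT),("side",b,BS)):
    for r in yellow(i,B):print(n,r[:3])
E
```

```text
t: 31.65
ee_pos: [0.5814, -0.1156, 0.0913]
tool_rot: [0.0, 0.998, 0.065, 0.0]
ft_force: [-9.6, 1.5, 18.2]
gripper_width: 0.0003
t: 32.65
ee_pos: [0.6046, -0.2974, 0.1715]
tool_rot: [0.001, 0.998, 0.064, 0.0]
ft_force: [-0.1, 0.7, 0.4]
gripper_width: 0.0004
top (np.float64(366.5), np.float64(183.9), 215)
top (np.float64(307.2), np.float64(190.8), 235)
top (np.float64(337.3), np.float64(208.3), 42)
top (np.float64(372.1), np.float64(224.6), 221)
top (np.float64(312.0), np.float64(231.5), 243)
side (np.float64(276.1), np.float64(162.5), 102)
side (np.float64(309.8), np.float64(161.5), 99)
side (np.float64(294.7), np.float64(178.9), 46)
side (np.float64(314.6), np.float64(195.0), 130)
side (np.float64(277.6), np.float64(196.4), 133)
```

View pics/cs8.png

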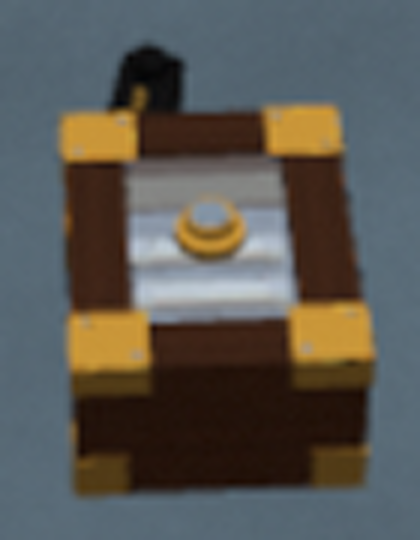

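View pics/t8.png

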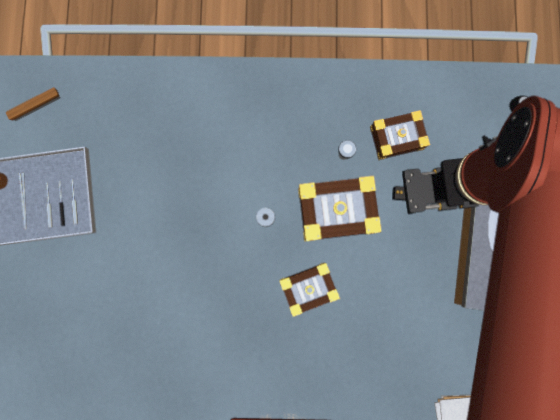

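```bash
python3 - <<'E'
from h import *
T=dict(fr=(366.5,183.9),fl=(307.2,190.8),nr=(372.1,224.6),nl=(312,231.5))
S=dict(fr=(276.1,162.5),nr=(309.8,161.5),nl=(314.6,195),fl=(277.6,196.4))
for k in T:
    p,g=tri(T[k],S[k]);print(k,p.round(4),round(g,4))
s0=cv2.imread("pics/side0.png");s8=cv2.imread("pics/s8.png")
d=cv2.absdiff(s0,s8).max(2)
for n,(x0,y0,x1,y1) in dict(eyep=(235,165,256,196),cw=(286,232,310,252),heat=(278,144,292,154)).items():print(n,d[y0:y1,x0:x1].mean().round(1),d[y0:y1,x0:x1].max())
print(get_state()["ft_force"].round(2))
E
```

```text
fr [ 0.6331 -0.1739  0.0738] 0.0024
fl [ 0.6163 -0.0465  0.0738] 0.0013
nr [ 0.5457 -0.186   0.0731] 0.0024
nl [ 0.5284 -0.0577  0.0749] 0.0026
eyep 2.1 5
cw 2.4 5
heat 3.3 40
[-0.03 -0.76 -0.35]
```

```bash
python3 -c "
from cell import *;print(finish_job())"
```

```text
the job is handed in; nothing more can be done
None
```

The lid of the large case is pressed home on all four corners, the vent button is down, and the job was handed in at about 32.8 s of the 48 s allowed.

**What I did:** I pressed the corners with closed fingertips in the order nr, fl, nr, nl, fr, fl, nr, nl, fr, fl, nr, nl, fr, staying off the window. Then I pushed the vent button down and moved the arm clear.

**Lid:**
- In the last round every corner stopped hard at TCP z 0.0822–0.0824 with 22–30 N, against 0.083 expected at home.
- Triangulated plate heights are 73–75 mm, against 75 mm expected. nl reads about 1–2 mm higher than the others, and its mask position shifted 0.3 px.
- I took the nl reading as noise, because image correlation against the previous round showed under 0.1 px of movement and nl had stopped hard at about 29 N. One reference patch on the case, which is fixed to the cart, also read about 0.45 px off, so the correlation is not an exact check.

**Vent:** It bottomed at TCP z 0.0913 with 18 N, against 0.0915 expected, and looks down in the final side picture.

**Other things:** The eyepiece and counterweight are unchanged in the side picture. The heater housing differs slightly (up to 40 grey levels in its patch), which I put down to the lid edge in front of it having dropped. In the last top picture the gripper partly hides it.

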